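# Hang a casting carrier on the feed rail and slide it up to the index collar

### The job

Hook the carrier with the square casting onto the right-hand half of the horizontal rail and let go of it. Then slide it along the rail to the left up against the clamped collar and hold it lightly pressed there for a moment; the collar is only lightly clamped and marks the position, so it must not be shifted. Leave the carrier hanging freely against the collar, and leave the carrier with the round casting standing where it is.

Things in the scene. Friction and masses are not known exactly. Their poses are not given: they have to be found in the camera images.
- square_carrier: Steel hook plate, 60 mm long in y (along the rail when hung), above a square aluminium casting with a dark bore in its broad faces (x 46, y 60, z 56 mm); 160 mm tall, 0.45 kg. It stands on the casting. Origin: centre of the underside, z up. Stem plate at x -20 to -14 mm from casting to roof; the hook's mouth is open towards +x. It may hang either way round.
- square_carrier_tab (a point): Grip tab on top of the square carrier: upright plate 10 mm thick in x, 44 mm wide in y, z 119 to 160 mm above the carrier's origin. The point is its middle, at 144 mm.
- square_carrier_mouth (a point): Middle of the hook's open mouth, 20 mm to +x of the carrier's axis and 74 mm above its origin. The mouth is 36 mm high, from the casting top (56 mm) to the lip's lower edge (92 mm). The bar enters here sideways; the carrier is then lowered about 30 mm, so that the lip (x 14 to 20 mm) drops behind the bar.
- square_carrier_seat (a point): Point in the hook's throat, under its roof (an inverted V with 30 degree slopes), 104 mm above the carrier's origin, where the axis of the bar lies when the hook is seated. Throat 28 mm wide in x. Axes as the carrier.
- round_carrier: The same hook plate, but with a round flanged aluminium casting (62 mm across, 56 mm tall) below. To be left alone. Origin: centre of its underside.
- rail: Fixed rail: round steel bar, 14 mm diameter, along its y axis, axis 180 mm above the table, on two posts 24 mm wide in y and 192 mm tall at y = -235 and +235 mm. Origin on the table under the middle of the bar. Right-hand means the rail's -y end (the robot's right), left-hand its +y end.
- rail_mid (a point): Middle of the bar, on its axis; axes as the rail.
- collar: Steel clamp collar, 42 mm diameter and 28 mm long, on the left-hand half of the bar. Origin on the bar axis in the collar's right-hand face (the face towards the rail's -y, which the carrier is to touch); the collar extends to +y from there. It is held by friction and slips along the bar if pushed with more than about 12 N.
Mind the look-alikes: they are no part of the job. Leave any green look-alike of the square_carrier alone.

How it is judged:
By the outcome, as a careful person would: the job done as asked, in the order asked, and still so for the second after the job is handed in, with the robot touching nothing.
It also fails if it takes over 64 s, if anything falls off the work surface, if the arm or the gripper's body presses on something with over 40 N, if the wrist force passes 120 N, or if a joint passes its speed limit or range.

### The arm

A 6-joint arm with a two-finger parallel gripper is mounted at the origin on the work surface. World frame = base frame: x ahead of the robot, y to its left, z up, the work surface at z = 0. Lengths are in m, angles in degrees, forces in N, time in s.
With the tool pointing down it reaches from about 0.4 to 0.825 m from the base axis. Payload 7 kg.
Tool frame: the origin (TCP) lies midway between the tips of the shut fingers; the grasp point (between the pads) lies 19 mm behind it; y points along the fingers, z is the direction in which the jaws open and shut, and the axes are right-handed (so a half turn about y gives the same grasp; the last joint's range is limited). The gripper opens to 88 mm and grips with 3 to 60 N. Pads are 19 mm wide; open, the fingers measure 130 mm over their backs; the gripper's body (78 mm by 193 mm) begins 47 mm behind the grasp point.
Start: joints at [-55.457, 20.546, 0.682, 0, -70.136, -16.507], TCP at [0.209, -0.642, 0.227] pointing down, gripper open.
Joint ranges: [-176.03, 176.03], [-82.01, 121.73], [-58.28, 71.71], [-173.87, 95.51], [-174.79, -0.11], [-173.66, 173.66]. Speed limits (degrees/s): [136.94, 136.94, 172.46, 180, 180, 180].

### API

Orientations are given as [roll, pitch, yaw] about the fixed x, y, z axes, in that order (R = Rz(yaw) Ry(pitch) Rx(roll)).
In Python, from plant import ctrl gives the robot as it stands.
- The arm moves only by the tool step_arm, never from a script. Its argument "rows" is a list that holds one entry, the list of rows, each a list of 7 numbers: the gripper command: -1 is shut, 1 is fully open, values between are in proportion, then the shift along the world's x, y, z in cm, then the turn, a rotation vector about the world's x, y, z in degrees. In form: [[[fingers, tx, ty, tz, rx, ry, rz], ...]]. A call has 1 to 12 rows; each row shifts and turns the commanded pose from where the row before left it; what a row does not reach is not made up. A row lasts 1/8 s, in which the tool goes at most 62.5 mm and 10.7 degrees, less where a joint would pass 70% of its speed; a pose out of reach is approached as far as the arm can. A call is refused whole if a number of a shift passes 6.25 or a number of a turn 10.7, either way. A call with a gripper value outside its range is refused whole. The fingers move at their own pace and stop on an object; the grip force is fixed at half the most. Time passes only in rows, so rows that do not move let the fingers close. It gives the time, the measured TCP pose, the force and the opening at its end, in the units of the state.
- ctrl.get_obs(): the state, without advancing time (a new reading comes with each control period).
- ctrl.snapshot(name): name is "side" or "top"; returns the picture (420x560x3 uint8, blue, green, red); there is no depth.
- ctrl.camera_params(name): a dict with "vertical_fov" (degrees; the focal length in pixels is half the picture's height over the tangent of half this angle, whatever the lens; pixels are square), "cx", "cy" (the principal point, pixels), "rvec" (rotation vector, rad) and "tvec" (3), from world to camera coordinates, as OpenCV has them. Camera axes: x right, y down, z forward; pixel columns grow to the right and rows downward; lengths in m; the calibration is good to about 2 mm. A picture is of the moment at which its call begins. camera_params takes no time and is no camera call.
- ctrl.close_job(): hands the job in, once; it reports no verdict.
The state is a dict: "clock": time; "joint_pos": joint angles; "qvel": joint speeds; "tau": joint torques, N m; "tool_pos": TCP position; "orientation": TCP orientation; "force": force on the tool from outside, world axes, zero at the start; "moment": the same for the moment, N m; "opening": finger opening in m.
Only numpy, scipy, OpenCV 4.12 (cv2) and the standard library are available. Lean on these libraries where they do the work, as an engineer would, in place of code of your own. Each camera call takes 0.05 s, during which the arm holds its last target. There are 200 camera calls.

## Working session

There is one attempt and no reset: what is moved stays moved. The work goes in short steps, Python scripts to look and compute and a tool call to move; the robot and the scene stay as the last step left them, time stands still between calls to the robot, and variables do not carry over. Pictures are saved under pics/ and viewed, about 8 in all and at most 12, crops included, and the job is handed in when it is done.

Besides the shell and the picture viewer there is one more tool, called after ">>>" as name(argument=value, ...) on one line, values as JSON. step_arm: Moves the arm, as the interface text tells. Its arguments: {"type":"object","properties":{"rows":{"type":"array"}},"required":["rows"]}

```bash
mkdir -p pics; ls; cat > h.py <<'E'
import numpy as np, cv2
from plant import ctrl
def cam(n):
    p=ctrl.camera_params(n); f=210/np.tan(np.radians(p["vertical_fov"])/2)
    K=np.array([[f,0,p["cx"]],[0,f,p["cy"]],[0,0,1]]); R=cv2.Rodrigues(np.array(p["rvec"],float))[0]; t=np.array(p["tvec"],float).ravel()
    return K,R,t
def ray(n,uv):
    K,R,t=cam(n); d=R.T@np.linalg.inv(K)@np.array([uv[0],uv[1],1.]); return -R.T@t,d/np.linalg.norm(d)
def onz(n,uv,z):
    c,d=ray(n,uv); return c+d*(z-c[2])/d[2]
def tri(a,ua,b,ub):
    c1,d1=ray(a,ua);c2,d2=ray(b,ub)
    s=np.linalg.lstsq(np.c_[d1,-d2],c2-c1,rcond=None)[0]; p,q=c1+s[0]*d1,c2+s[1]*d2
    return (p+q)/2,np.linalg.norm(p-q)
def proj(n,P):
    K,R,t=cam(n); q=(R@np.atleast_2d(P).T).T+t; q=q@K.T; return q[:,:2]/q[:,2:]
E
python3 - <<'E'
from h import *
np.set_printoptions(precision=3,suppress=True)
for n in("side","top"):
    cv2.imwrite(f"pics/{n}0.png",ctrl.snapshot(n)); K,R,t=cam(n); print(n,K[0,0],K[:2,2],-R.T@t,R[2],ctrl.camera_params(n))
o=ctrl.get_obs();print(o)
E
```

```text
pics
side 414.04953016179877 [281.617 207.193] [0.462 0.552 0.685] [ 0.029 -0.722 -0.691] {'vertical_fov': 53.78694347255229, 'cx': 281.61655293586296, 'cy': 207.19269449346154, 'rvec': array([ 0.023, -2.866,  1.224]), 'tvec': array([0.487, 0.115, 0.859])}
top 442.7682974507212 [275.351 204.179] [ 0.4   -0.037  0.991] [ 0.131  0.011 -0.991] {'vertical_fov': 50.74891383619233, 'cx': 275.35094792919233, 'cy': 204.17910242623662, 'rvec': array([ 2.169, -2.129,  0.13 ]), 'tvec': array([-0.036,  0.526,  0.931])}
{'clock': 0.1, 'joint_pos': array([-55.457,  20.587,   0.641,  -0.017, -70.136, -16.506]), 'qvel': array([ 0.01 , -0.022,  0.161,  0.086,  0.097, -0.053]), 'tau': array([ -0.001, -58.416,  29.375,   7.016,   0.01 ,  -0.   ]), 'tool_pos': array([ 0.209, -0.641,  0.226]), 'orientation': array([-89.916,   0.009,  18.032]), 'force': array([-0.497,  0.473, -0.001]), 'moment': array([-0.029, -0.032, -0.017]), 'opening': 0.08769081101068524}
```

View pics/side0.png

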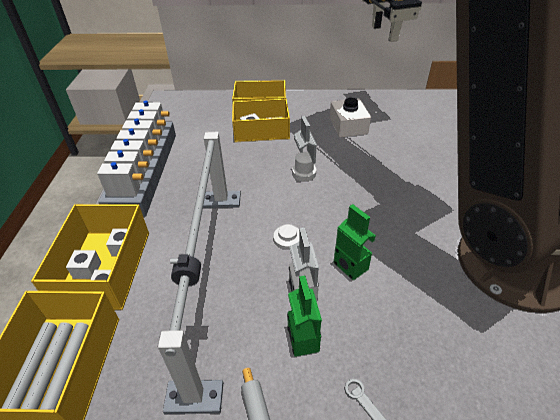

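View pics/top0.png

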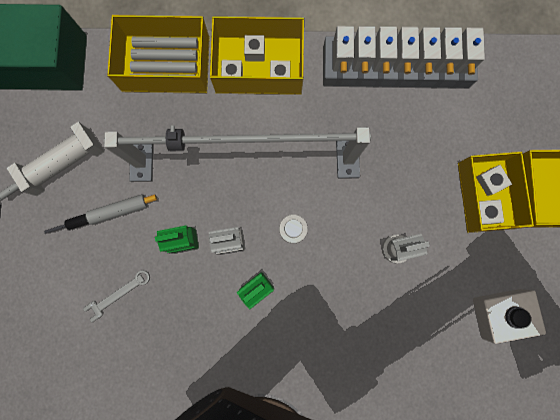

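The top view shows four carriers:
- Grey at (226,240), no round flange.
- Grey at (405,247), with a round flange: the round carrier.
- Green at (176,239) and (256,290): look-alikes.

The grey one at (226,240) fits the square carrier. In the side view it is at about (303,262), partly hidden by a green one. The collar is at top (175,139). I'll confirm with an enlarged crop.

```bash
python3 - <<'E'
from h import *
a=cv2.imread("pics/top0.png")[215:275,190:260]; b=cv2.imread("pics/side0.png")[215:335,265:335]
a=cv2.resize(a,None,fx=6,fy=6,interpolation=cv2.INTER_CUBIC); b=cv2.resize(b,None,fx=5,fy=5,interpolation=cv2.INTER_CUBIC)
c=np.zeros((600,780,3),np.uint8); c[:360,:420]=a; c[:600,430:780]=b
cv2.imwrite("pics/c1.png",c)
E
```

```text
(no output)
```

View pics/c1.png

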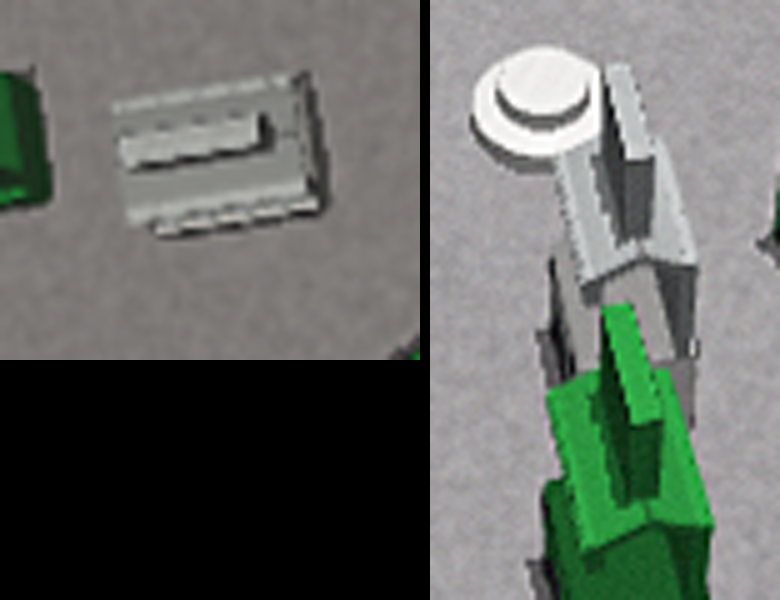

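The crop confirms it: a plain grey hook plate with a tab. The long stem side is towards the robot (right in the side view), and the short lip is on the rail side, so the mouth opens towards the rail. Next I measure the tab, bar, and collar.

```bash
python3 - <<'E'
from h import *
np.set_printoptions(precision=4,suppress=True)
im=cv2.imread("pics/top0.png"); g=cv2.cvtColor(im,6)
print(g[236:243:2,206:240:2])
r=g[225:260,205:248]
for th in(165,175,185,195):
    m=(r>th).astype(np.uint8); n,l,s,c=cv2.connectedComponentsWithStats(m)
    for i in range(1,n):
        if s[i,4]>40:
            p=np.argwhere(l==i)[:,::-1]; print(th,s[i],c[i]+[205,225],cv2.minAreaRect(p.astype(np.float32)))
print("bar cols"); 
for u in(200,260,320): print(u,g[128:150,u])
print("collar rows",); print(g[[132,136,139,142,146],160:196])
# collar + bar posts in side
E
python3 - <<'E'
from h import *
im=cv2.imread("pics/side0.png"); g=cv2.cvtColor(im,6)
for v in(170,200,230,310): print(v,g[v,165:225])
r=g[225:300,285:325]
for th in(165,180,195):
    n,l,s,c=cv2.connectedComponentsWithStats((r>th).astype(np.uint8))
    for i in range(1,n):
        if s[i,4]>20: print(th,s[i]+[285,225,0,0,0],c[i]+[285,225])
E
```

```text
[[123 124 116 125 137 115 127 153 173 164 157 156 162 175  46 132 120]
 [124 121 178 166 160 161 159 161 162 166 167 176 172 157  48 129 139]
 [118 122 170 168 164 172 172 154 159 142  53  39  57  87 100 135 134]
 [118 120 132 144  53  40  56  86 100 112 143 141 138 136 135 135 135]]
bar cols
200 [118 112 111 114 115 114 116 117 121 140 152 163 133 115  93  96 122 118
 119 123 125 124]
260 [125 124 125 124 123 124 121 122 140 160 169 131 115  92  99 127 125 124
 118 115 114 112]
320 [122 120 121 121 118 118 125 143 161 168 130 114  91  99 129 122 121 122
 123 124 125 131]
collar rows
[[119 120 116 117 118 115  65  57  70  69  63  60  61  62  69  70  38  58
   65  64  61  26  28  38 101 127 122 118 117 119 124 122 119 119 120 119]
 [103 106 104 108 112  92  64  61  68  68  69  68  68  68  69  70  24  42
   74  72  52  27  60  96 102 114 111 112 113 115 114 115 115 114 116 115]
 [140 140 156 156 157 129  58  53  35  30  29  28  29  28  28  25  29  42
   74  69  55  44 132 167 160 159 160 159 160 159 161 160 160 160 162 162]
 [108 107 106 107 106  95  56  62  64  64  64  65  67  66  66 
[... 964 characters left out ...]
58 160 166 166 163]
310 [164 162 151 144 150 151 155 162 134 161 184 193 196 194 189 171 155 125
  86 165 166 160 155 162 158 166 169 163 159 163 173  88  81  83  89  90
  86  73 161 164 162 160 158 162 167 162 163 154 155 162 157 168 163 158
 157 158 163 165 162 159]
165 [285 225  21  47 465] [293.24086022 245.68387097]
165 [300 227  25  42 317] [310.66246057 248.05362776]
165 [285 266   4  14  29] [286.75862069 272.79310345]
165 [318 270   7  28  97] [320.68041237 284.02061856]
180 [285 225  21  46 333] [292.84384384 241.62162162]
180 [300 228  18  40 212] [308.73584906 247.28301887]
195 [285 225  14  24 225] [291.04       234.50666667]
195 [301 233  17  34  83] [309.72289157 248.97590361]
```

```bash
python3 - <<'E'
from h import *
np.set_printoptions(precision=4,suppress=True)
A,B,C=[onz("top",p,.18) for p in((200,140),(260,139),(320,138))]
print("bar",A,B,C,"yaw",np.degrees(np.arctan2(-(A-C)[0],(A-C)[1])))
q=[onz("top",p,.16) for p in((209.5,237.8),(233.2,234.2),(234.2,238.7),(211.2,242.3))]
t=np.mean(q,0);print("tab",t,[np.linalg.norm(q[i]-q[(i+1)%4]) for i in range(4)])
for a,b in((0,1),(3,2)):
    d=q[a]-q[b]; print("carrier yaw",np.degrees(np.arctan2(-d[0],d[1])))
# expected side positions as a check
print("tab in side",proj("side",t), "bar side",proj("side",np.array([A,B,C])))
for v in(136,139,142): print("collar face",onz("top",(180.8,v),.20))
print("posts",onz("top",(111,137),.192),onz("top",(363,134),.192))
from scipy.spatial.transform import Rotation as Ro
print(Ro.from_euler("xyz",[-89.916,.009,18.032],degrees=True).as_matrix())
E
```

```text
bar [0.6264 0.1171 0.18  ] [0.6303 0.0039 0.18  ] [ 0.6342 -0.109   0.18  ] yaw 1.9612460189473777
tab [0.4433 0.0716 0.16  ] [np.float64(0.04494569854882001), np.float64(0.008668585501962112), np.float64(0.04358708899996816), np.float64(0.00906862428925267)]
carrier yaw 9.733077080424168
carrier yaw 9.985569014590558
tab in side [[304.5996 234.9968]] bar side [[191.6279 246.9073]
 [200.7644 199.3332]
 [208.0908 161.1848]]
collar face [0.6278 0.1491 0.2   ]
collar face [0.6221 0.1488 0.2   ]
collar face [0.6165 0.1486 0.2   ]
posts [0.626  0.2812 0.192 ] [ 0.6397 -0.1876  0.192 ]
[[ 0.9509 -0.0006 -0.3095]
 [ 0.3095  0.0013  0.9509]
 [-0.0002 -1.      0.0015]]
```

>>> step_arm(rows=[[[0.3, 3, 5, 0, 0, 0, 6.8], [0.3, 3, 5, 0, 0, 0, 6.8], [0.3, 3, 5, 0, 0, 0, 6.8], [0.3, 3, 5, 0, 0, 0, 6.8], [0.3, 3, 5, 0, 0, 0, 6.8], [0.3, 3, 5, 0, 0, 0, 6.8], [0.3, 0.9, 5, 0, 0, 0, 6.8], [0.3, 0.9, 5, 0, 0, 0, 6.8], [0.3, 0.9, 5, 0, 0, 0, 6.8], [0.3, 0.9, 5, 0, 0, 0, 6.8], [0.3, 0.9, 5, 0, 0, 0, 6.8], [0.3, 0.9, 5, 0, 0, 0, 6.8]]])

```text
clock: 1.6
tool_pos: [0.4428, -0.0402, 0.2266]
orientation: [-90.0, -0.0, 99.9]
force: [0.9, 0.7, -0.2]
opening: 0.0572
```

>>> step_arm(rows=[[[0.3, 0.1, 4, 0, 0, 0, 0], [0.3, 0, 4, 0, 0, 0, 0], [0.3, 0, 3.2, -1.5, 0, 0, 0], [0.3, 0, 0, -2, 0, 0, 0], [0.3, 0, 0, 0, 0, 0, 0], [0.3, 0, 0, 0, 0, 0, 0]]])

```text
clock: 2.35
tool_pos: [0.4442, 0.07, 0.1921]
orientation: [-90.0, 0.0, 99.6]
force: [0.2, -0.6, -0.5]
opening: 0.0572
```

```bash
python3 - <<'E'
from h import *
o=ctrl.get_obs();print(o["tool_pos"],o["orientation"])
a=ctrl.snapshot("side")[170:350,210:400]; cv2.imwrite("pics/c2.png",cv2.resize(a,None,fx=3.3,fy=3.3,interpolation=2))
E
```

```text
[0.44423606 0.07000066 0.19213126] [-9.00205637e+01  8.88713903e-03  9.96257049e+01]
```

View pics/c2.png

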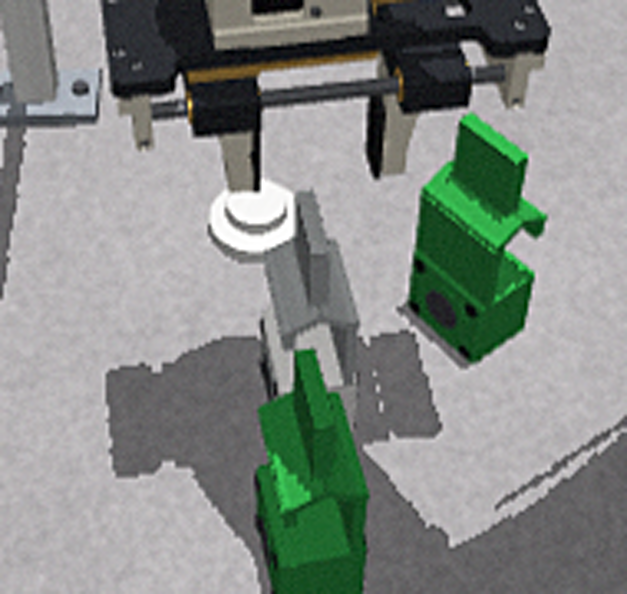

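The fingers, at crop (240,170) and (395,160), straddle the grey tab at (310,220), and nothing green is in the way. I descend and grip.

>>> step_arm(rows=[[[0.3, 0, 0.1, -2, 0, 0, 0], [0.3, 0, 0, -2, 0, 0, 0], [0.3, 0, 0, -2, 0, 0, 0], [0.3, 0, 0, -0.4, 0, 0, 0], [-1, 0, 0, 0, 0, 0, 0], [-1, 0, 0, 0, 0, 0, 0], [-1, 0, 0, 0, 0, 0, 0], [-1, 0, 0, 0, 0, 0, 0], [-1, 0, 0, 0, 0, 0, 0]]])

```text
clock: 3.52
tool_pos: [0.444, 0.0712, 0.1277]
orientation: [-90.0, -0.0, 99.6]
force: [-0.0, -0.3, 0.3]
opening: 0.0125
```

>>> step_arm(rows=[[[-1, 0, 0, 0, 0, 0, 0], [-1, 0, 0, 0, 0, 0, 0], [-1, 0, 0, 0.5, 0, 0, 0], [-1, 0, 0, 0.5, 0, 0, 0], [-1, 0, 0, 0, 0, 0, 0]]])

```text
clock: 4.15
tool_pos: [0.4441, 0.0713, 0.1379]
orientation: [-90.0, -0.0, 99.6]
force: [0.0, -0.8, -3.5]
opening: 0.0102
```

The tab is held: opening 10.2 mm and −3.5 N of load. I lift to mouth height, align the yaw to the rail and stop short of the bar.

>>> step_arm(rows=[[[-1, 0, 0, 3, 0, 0, 0], [-1, 0, 0, 3, 0, 0, 0], [-1, 0, 0, 3, 0, 0, 0], [-1, 0, -2, 0.7, 0, 0, -2], [-1, 1, -3, 0, 0, 0, -2], [-1, 2, -3, 0, 0, 0, -2], [-1, 3, -3, 0, 0, 0, -1.7], [-1, 3, -0.1, 0, 0, 0, 0], [-1, 2, 0, 0, 0, 0, 0], [-1, 0, 0, 0, 0, 0, 0], [-1, 0, 0, 0, 0, 0, 0], [-1, 0, 0, 0, 0, 0, 0]]])

```text
clock: 5.65
tool_pos: [0.5533, -0.0397, 0.2347]
orientation: [-90.0, -0.0, 92.0]
force: [0.7, 0.0, -4.1]
opening: 0.01
```

```bash
python3 - <<'E'
from h import *
o=ctrl.get_obs();print(o["clock"],o["tool_pos"],o["orientation"],o["force"],o["opening"])
a=ctrl.snapshot("side"); t=ctrl.snapshot("top"); cv2.imwrite("pics/s3.png",a);cv2.imwrite("pics/t3.png",t)
c=np.zeros((570,780,3),np.uint8)
c[:570,:390]=cv2.resize(a[100:290,165:295],None,fx=3,fy=3,interpolation=2); c[:510,390:780]=cv2.resize(t[80:250,240:370],None,fx=3,fy=3,interpolation=2)
cv2.imwrite("pics/c3.png",c)
E
```

```text
5.65 [ 0.55330449 -0.03973238  0.23467921] [-8.99991112e+01 -6.57658467e-03  9.19529174e+01] [ 0.66181823  0.01507265 -4.12079269] 0.009972517968799732
```

View pics/c3.png

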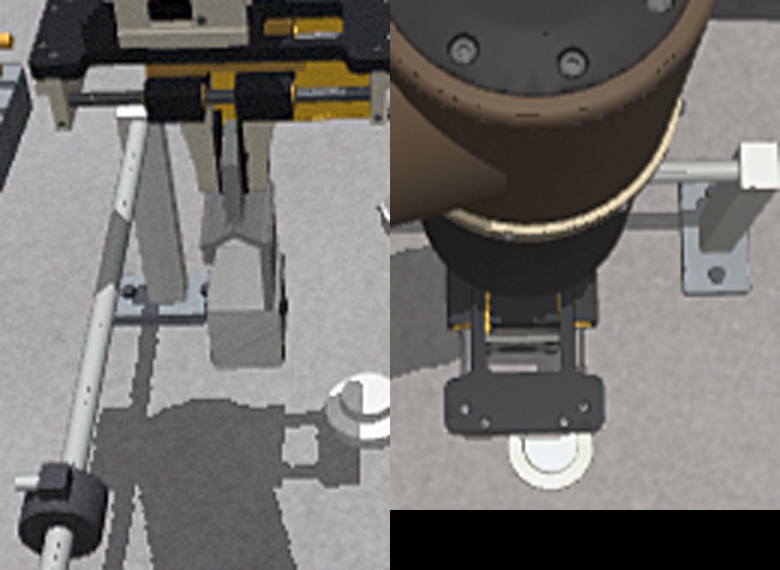

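The side view shows the carrier upright, with the short lip on the rail side (crop (205,240)) and the stem at the back (275,260). I insert it sideways over the bar.

>>> step_arm(rows=[[[-1, 1.5, 0, 0, 0, 0, 0], [-1, 1.5, 0, 0, 0, 0, 0], [-1, 1.3, 0, 0, 0, 0, 0], [-1, 1, 0, 0, 0, 0, 0], [-1, 1, 0, 0, 0, 0, 0], [-1, 0.8, 0, 0, 0, 0, 0], [-1, 0.7, 0, 0, 0, 0, 0], [-1, 0, 0, 0, 0, 0, 0], [-1, 0, 0, 0, 0, 0, 0]]])

```text
clock: 6.88
tool_pos: [0.6317, -0.0398, 0.2345]
orientation: [-90.0, -0.0, 91.9]
force: [0.9, -0.5, -3.8]
opening: 0.01
```

```bash
python3 - <<'E'
from h import *
o=ctrl.get_obs();print(o["clock"],o["tool_pos"],o["orientation"],o["force"],o["opening"])
a=ctrl.snapshot("side"); cv2.imwrite("pics/s4.png",a)
cv2.imwrite("pics/c4.png",cv2.resize(a[90:270,160:300],None,fx=3.3,fy=3.3,interpolation=2))
E
```

```text
6.875 [ 0.63171617 -0.03979721  0.23454893] [-8.99882074e+01 -5.31349960e-03  9.19354890e+01] [ 0.8509762  -0.49404085 -3.79768295] 0.01002945593939558
```

View pics/c4.png

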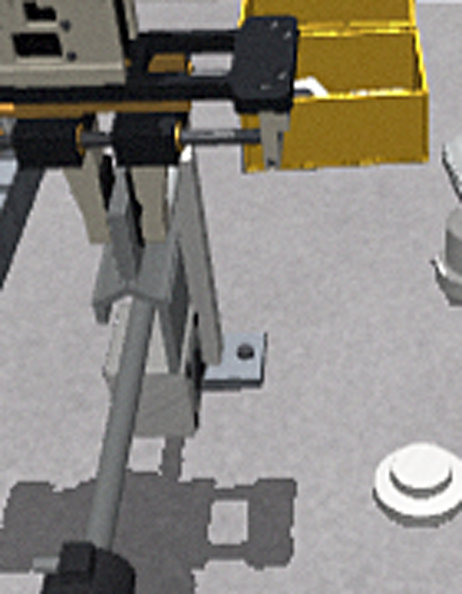

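The bar passes under the roof, between the lip (100,300) and the stem (180,330), with no contact force. I lower the carrier.

>>> step_arm(rows=[[[-1, 0, 0, -0.7, 0, 0, 0], [-1, 0, 0, -0.7, 0, 0, 0], [-1, 0, 0, -0.7, 0, 0, 0], [-1, 0, 0, -0.4, 0, 0, 0], [-1, 0, 0, 0, 0, 0, 0], [-1, 0, 0, 0, 0, 0, 0]]])

```text
clock: 7.68
tool_pos: [0.6322, -0.0398, 0.2098]
orientation: [-90.0, 0.0, 91.9]
force: [0.1, 0.4, -4.3]
opening: 0.0103
```

>>> step_arm(rows=[[[-1, 0, 0, -0.2, 0, 0, 0], [-1, 0, 0, -0.1, 0, 0, 0], [-1, 0, 0, -0.1, 0, 0, 0], [-1, 0, 0, 0, 0, 0, 0], [-1, 0, 0, 0, 0, 0, 0]]])

```text
clock: 8.3
tool_pos: [0.632, -0.0398, 0.2056]
orientation: [-90.0, 0.0, 91.9]
force: [0.3, 0.6, -3.2]
opening: 0.0098
```

>>> step_arm(rows=[[[-1, 0, 0, -0.1, 0, 0, 0], [-1, 0, 0, 0, 0, 0, 0], [-1, 0, 0, 0, 0, 0, 0]]])

```text
clock: 8.68
tool_pos: [0.6322, -0.0398, 0.2047]
orientation: [-90.0, 0.0, 91.9]
force: [-0.2, 0.2, -2.4]
opening: 0.0098
```

>>> step_arm(rows=[[[-1, 0, 0, -0.1, 0, 0, 0], [-1, 0, 0, 0, 0, 0, 0], [-1, 0, 0, 0, 0, 0, 0]]])

```text
clock: 9.05
tool_pos: [0.6326, -0.0399, 0.2043]
orientation: [-90.1, 0.0, 91.9]
force: [0.7, 0.1, 4.1]
opening: 0.0101
```

Seated: the force goes to +4 N at z = 0.204, as predicted. I release, rise clear and look.

>>> step_arm(rows=[[[-1, 0, 0, 0.05, 0, 0, 0], [0, 0, 0, 0, 0, 0, 0], [0, 0, 0, 0, 0, 0, 0], [0, 0, 0, 0, 0, 0, 0], [0, 0, 0, 0, 0, 0, 0], [0, 0, 0, 2, 0, 0, 0], [0, 0, 0, 2.5, 0, 0, 0], [0, 0, 0, 2.5, 0, 0, 0], [-1, 0, -2.5, 0, 0, 0, 0], [-1, 0, -2.5, 0, 0, 0, 0], [-1, 0, 0, 0, 0, 0, 0], [-1, 0, 0, 0, 0, 0, 0]]])

```text
clock: 10.55
tool_pos: [0.6319, -0.0897, 0.2739]
orientation: [-90.0, -0.0, 91.9]
force: [-0.3, 0.4, -0.1]
opening: 0.0093
```

```bash
python3 - <<'E'
from h import *
o=ctrl.get_obs();print(o["clock"],o["tool_pos"],o["orientation"],o["force"],o["opening"])
a=ctrl.snapshot("side"); cv2.imwrite("pics/s5.png",a)
cv2.imwrite("pics/c5.png",cv2.resize(a[90:270,160:300],None,fx=3.3,fy=3.3,interpolation=2))
E
```

```text
10.55 [ 0.63189433 -0.08971365  0.27394038] [-8.99889762e+01 -6.76382638e-03  9.19142239e+01] [-0.3102308   0.42989426 -0.05468898] 0.0093142040672162
```

View pics/c5.png

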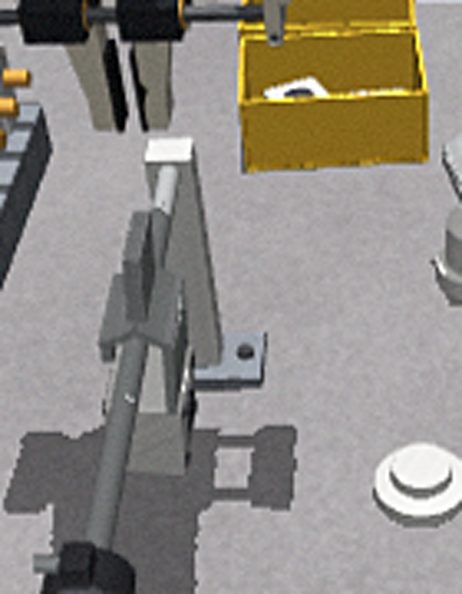

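The carrier hangs freely on the right half of the bar. I lower the shut fingers behind the tab and push it along the rail.

>>> step_arm(rows=[[[-1, 0, 0, -3, 0, 0, 0], [-1, 0, 0, -3, 0, 0, 0], [-1, 0, 0, -1.1, 0, 0, 0], [-1, -0.04, 1.2, 0, 0, 0, 0], [-1, -0.02, 0.4, 0, 0, 0, 0], [-1, -0.01, 0.3, 0, 0, 0, 0], [-1, -0.02, 0.5, 0, 0, 0, 0], [-1, -0.02, 0.6, 0, 0, 0, 0], [-1, -0.02, 0.7, 0, 0, 0, 0], [-1, -0.02, 0.7, 0, 0, 0, 0], [-1, -0.03, 0.7, 0, 0, 0, 0], [-1, -0.02, 0.7, 0, 0, 0, 0]]])

```text
clock: 12.1
tool_pos: [0.6304, -0.0327, 0.2043]
orientation: [-90.1, 0.1, 91.9]
force: [-0.5, -5.9, 2.7]
opening: 0.0003
```

The 5.9 N of push and the lift on z suggest the carrier is tipping, because I push well above the bar. I'll back off and push at bar height instead, with the fingers slightly open either side of the bar and bearing on the end faces of the hook plate.

>>> step_arm(rows=[[[-1, 0, -1, 0, 0, 0, 0], [-1, 0.05, -1.5, 0, 0, 0, 0], [-0.4, 0.05, -1, 0, 0, 0, 0], [-0.4, 0.05, 0, 0, 0, 0, 0], [-0.4, 0, 0, 0, 0, 0, 0], [-0.4, 0, 0, 0, 0, 0, 0]]])

```text
clock: 12.85
tool_pos: [0.6315, -0.0666, 0.203]
orientation: [-90.0, -0.0, 91.9]
force: [-0.3, -0.1, 1.1]
opening: 0.026
```

```bash
python3 - <<'E'
from h import *
o=ctrl.get_obs();print(o["clock"],o["tool_pos"],o["orientation"],o["force"],o["opening"])
a=ctrl.snapshot("side"); cv2.imwrite("pics/s6.png",a)
cv2.imwrite("pics/c6.png",cv2.resize(a[90:290,150:290],None,fx=3,fy=3,interpolation=2))
E
```

```text
12.85 [ 0.63148464 -0.06661368  0.20301855] [-8.99971772e+01 -3.02096540e-03  9.19466543e+01] [-0.3160417  -0.06843095  1.09529045] 0.02597272200362462
```

View pics/c6.png

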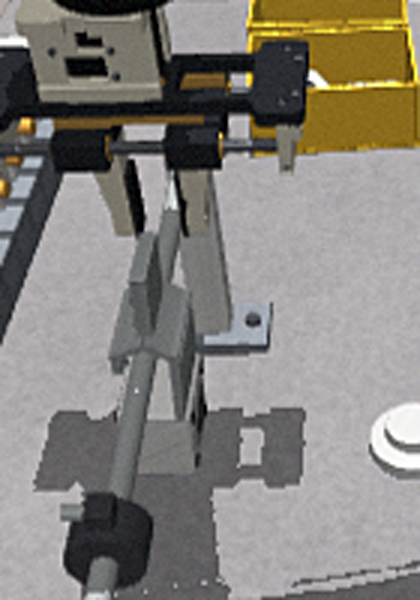

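The carrier hangs well, with the fingers either side of the bar. I lower to bar height and push.

>>> step_arm(rows=[[[-0.4, 0, 0, -1.3, 0, 0, 0], [-0.4, 0, 0, -1.3, 0, 0, 0], [-0.4, -0.06, 1.6, 0, 0, 0, 0], [-0.4, -0.02, 0.5, 0, 0, 0, 0], [-0.4, -0.01, 0.3, 0, 0, 0, 0], [-0.4, -0.01, 0.3, 0, 0, 0, 0], [-0.4, -0.01, 0.4, 0, 0, 0, 0], [-0.4, -0.02, 0.5, 0, 0, 0, 0], [-0.4, -0.02, 0.5, 0, 0, 0, 0], [-0.4, -0.02, 0.5, 0, 0, 0, 0]]])

```text
clock: 14.15
tool_pos: [0.6299, -0.0206, 0.1772]
orientation: [-90.0, 0.0, 91.9]
force: [2.4, -2.0, -0.5]
opening: 0.0266
```

>>> step_arm(rows=[[[-0.4, 0.06, 0.5, 0, 0, 0, 0], [-0.4, 0, 0.6, 0, 0, 0, 0], [-0.4, -0.02, 0.7, 0, 0, 0, 0], [-0.4, -0.03, 0.8, 0, 0, 0, 0], [-0.4, -0.03, 0.8, 0, 0, 0, 0], [-0.4, -0.02, 0.7, 0, 0, 0, 0]]])

```text
clock: 14.9
tool_pos: [0.6293, 0.0208, 0.177]
orientation: [-90.0, 0.0, 91.9]
force: [1.6, -2.4, 0.3]
opening: 0.0267
```

>>> step_arm(rows=[[[-0.4, 0.03, 0.7, 0, 0, 0, 0], [-0.4, -0.03, 0.8, 0, 0, 0, 0], [-0.4, -0.02, 0.8, 0, 0, 0, 0], [-0.4, -0.03, 0.8, 0, 0, 0, 0], [-0.4, -0.02, 0.7, 0, 0, 0, 0], [-0.4, -0.02, 0.5, 0, 0, 0, 0], [-0.4, -0.01, 0.3, 0, 0, 0, 0], [-0.4, 0, 0, 0, 0, 0, 0]]])

```text
clock: 15.9
tool_pos: [0.6284, 0.0666, 0.1771]
orientation: [-90.0, -0.0, 92.0]
force: [0.3, -0.7, 0.3]
opening: 0.0263
```

```bash
python3 - <<'E'
from h import *
o=ctrl.get_obs();print(o["clock"],o["tool_pos"],o["orientation"],o["force"],o["opening"])
a=ctrl.snapshot("side"); t=ctrl.snapshot("top"); cv2.imwrite("pics/s7.png",a);cv2.imwrite("pics/t7.png",t)
c=np.zeros((600,780,3),np.uint8)
c[:600,:400]=cv2.resize(a[170:320,140:240],None,fx=4,fy=4,interpolation=2); c[:400,400:780]=cv2.resize(t[90:190,140:235],None,fx=4,fy=4,interpolation=2)
cv2.imwrite("pics/c7.png",c)
E
```

```text
15.9 [0.62841431 0.06664534 0.17706579] [-9.00121058e+01 -2.97185613e-02  9.19501672e+01] [ 0.25317342 -0.71686902  0.29504551] 0.026314055475973652
```

View pics/c7.png

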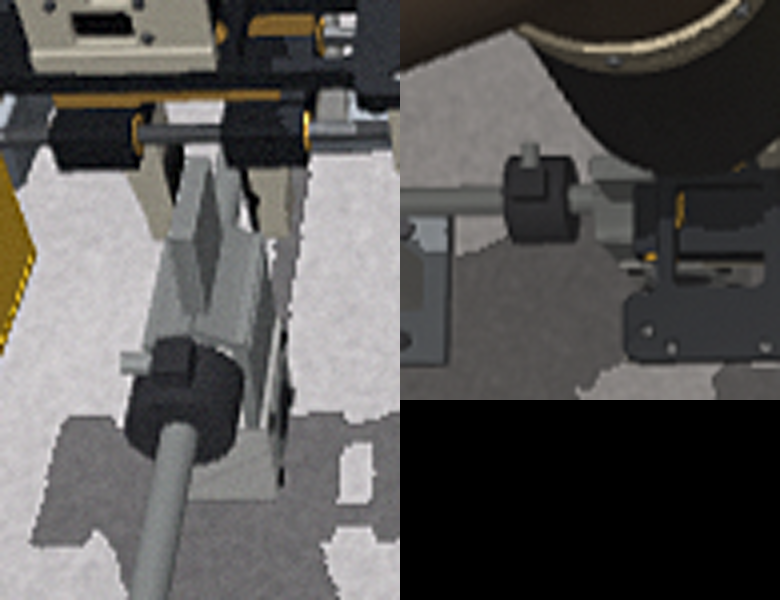

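The top view shows about a 4 px gap (7–12 mm) between the collar (578) and the carrier end (592). From here I creep.

>>> step_arm(rows=[[[-0.4, 0, 0.2, 0, 0, 0, 0], [-0.4, 0, 0.1, 0, 0, 0, 0], [-0.4, 0, 0.1, 0, 0, 0, 0], [-0.4, -0.02, 0.1, 0, 0, 0, 0], [-0.4, 0, 0.1, 0, 0, 0, 0]]])

```text
clock: 16.62
tool_pos: [0.6284, 0.0722, 0.1772]
orientation: [-90.0, 0.0, 91.9]
force: [1.5, -3.4, 0.5]
opening: 0.0265
```

>>> step_arm(rows=[[[-0.4, 0, 0.1, 0, 0, 0, 0], [-0.4, 0, 0.1, 0, 0, 0, 0]]])

```text
clock: 16.88
tool_pos: [0.6283, 0.0742, 0.1772]
orientation: [-90.0, 0.0, 91.9]
force: [1.2, -3.9, 2.0]
opening: 0.0265
```

>>> step_arm(rows=[[[-0.4, 0, 0.05, 0, 0, 0, 0], [-0.4, 0, 0.05, 0, 0, 0, 0]]])

```text
clock: 17.12
tool_pos: [0.6282, 0.0752, 0.1772]
orientation: [-90.0, 0.0, 91.9]
force: [1.3, -4.5, 1.0]
opening: 0.0261
```

>>> step_arm(rows=[[[-0.4, 0, 0.05, 0, 0, 0, 0], [-0.4, 0, 0.05, 0, 0, 0, 0]]])

```text
clock: 17.38
tool_pos: [0.6282, 0.0762, 0.1771]
orientation: [-90.0, 0.0, 91.9]
force: [1.0, -5.3, 1.6]
opening: 0.0264
```

```bash
python3 - <<'E'
from h import *
o=ctrl.get_obs();print(o["clock"],o["tool_pos"],o["force"],o["moment"])
t=ctrl.snapshot("top"); cv2.imwrite("pics/t8.png",t); cv2.imwrite("pics/s8.png",ctrl.snapshot("side"))
for n in("top0","t7","t8"):
    g=cv2.cvtColor(cv2.imread(f"pics/{n}.png"),6); print(n)
    for v in(133,136,144,146): print(v,g[v,162:200])
E
```

```text
17.375 [0.62819763 0.07619147 0.17709761] [ 0.96473222 -5.33247555  1.61318667] [-1.4853501 -0.3776276 -0.0296533]
top0
133 [113 114 117 102  55  55  67  66  65  66  64  66  69  68  24  39  67  65
  61  30  29  32  77 131 122 115 115 116 119 121 117 114 116 119 118 117
 118 119]
136 [104 108 112  92  64  61  68  68  69  68  68  68  69  70  24  42  74  72
  52  27  60  96 102 114 111 112 113 115 114 115 115 114 116 115 117 116
 119 119]
144 [107 111 110 107  56  55  59  61  62  62  60  60  61  62  60  60  61  64
  63  29  29  25  39 101 123 120 120 124 124 121 123 124 121 123 128 128
 121 118]
146 [120 124 122 118  85  48  53  54  54  54  54  55  55  54  56  55  58  56
  55  44  30  27  42 111 122 123 110 111 112 113 110 111 113 111 111 112
 120 118]
t7
133 [125 125 130 105  33  40  45  45  46  44  46  45  47  46  24  37  46  46
  43  27  25  31  83 145 135 103 106 106 104 101 102 104 101 102 103 102
 104 104]
136 [103 104 107  84  41  43  48  47  47  48  47  46  48  49  24  41  49  49
  40  28  51  71  75  90  89  88  88  78  51  55  55  55  54  55  55  55
  44  27]
144 [122 125 125 
[... 245 characters left out ...]
 81  81  82  98  97  97  96  96  97  98 100 101
  58  28]
t8
133 [124 125 129 105  32  39  47  46  44  46  44  45  46  47  24  38  46  44
  42  24  49 107 100  95  94  96  96  94  97  98  98 102 101  81  49  36
  27  27]
136 [103 104 108  84  40  43  46  48  47  47  47  47  47  47  26  40  48  50
  40  27  53  88  79  52  55  54  55  56  56  56  45  24  29  29  30  28
  27  32]
144 [122 124 124 120  40  38  43  45  44  44  44  43  43  44  43  43  43  44
  44  28  26  50  99  94  92  92  92  94  93  96  74  23  33  32  33  33
  29  32]
146 [132 135 134 130  87  32  41  41  42  42  40  41  40  40  40  41  41  42
  40  35  23  40 104  97  96  95  96  97  98 100  78  22  32  33  32  33
  39  51]
```

The collar has not moved: its left edge is at col 165 in all frames. The carrier end is now within about 1 mm of it. I go on in small steps.

>>> step_arm(rows=[[[-0.4, 0, 0.05, 0, 0, 0, 0], [-0.4, 0, 0, 0, 0, 0, 0]]])

```text
clock: 17.73
tool_pos: [0.6282, 0.0767, 0.1771]
orientation: [-90.0, -0.0, 91.9]
force: [0.7, -4.7, 1.3]
opening: 0.0265
```

>>> step_arm(rows=[[[-0.4, 0, 0.05, 0, 0, 0, 0], [-0.4, 0, 0, 0, 0, 0, 0]]])

```text
clock: 17.98
tool_pos: [0.6282, 0.0772, 0.1771]
orientation: [-90.0, 0.0, 91.9]
force: [1.9, -5.2, 0.9]
opening: 0.0265
```

```bash
python3 - <<'E'
from h import *
o=ctrl.get_obs();print(o["clock"],o["tool_pos"],o["force"],o["moment"])
t=ctrl.snapshot("top"); s=ctrl.snapshot("side"); cv2.imwrite("pics/t9.png",t); cv2.imwrite("pics/s9.png",s)
g=cv2.cvtColor(t,6)
for v in(133,136,144,146): print(v,g[v,162:200])
c=np.zeros((600,800,3),np.uint8)
c[:600,:400]=cv2.resize(s[170:320,140:240],None,fx=4,fy=4,interpolation=2); c[:480,400:800]=cv2.resize(t[115:163,155:195],None,fx=10,fy=10,interpolation=2)
cv2.imwrite("pics/c9.png",c)
E
```

```text
17.975 [0.62815343 0.07718774 0.17708282] [ 1.92458449 -5.1604117   0.85504996] [-1.59378168 -0.34259447 -0.05272684]
133 [124 125 129 105  31  38  46  45  45  46  44  44  47  46  23  38  46  46
  38  41 113 100  97  93  95  97  94  96  99  99 102 100  80  53  52  33
  24  29]
136 [103 103 108  83  42  43  46  46  46  47  46  46  47  48  22  39  50  48
  39  27  54  83  57  53  54  55  55  55  55  55  35  27  27  27  28  29
  31  32]
144 [121 124 124 121  39  40  41  45  44  43  43  43  42  44  43  42  43  44
  43  24  35  82  96  93  92  92  92  93  95  96  36  29  32  32  32  31
  31  32]
146 [132 136 136 133  72  33  40  40  41  41  41  42  41  40  41  41  41  40
  40  32  30  66 101  96  96  97  95  97 101 100  32  30  32  33  31  33
  56  50]
```

View pics/c9.png

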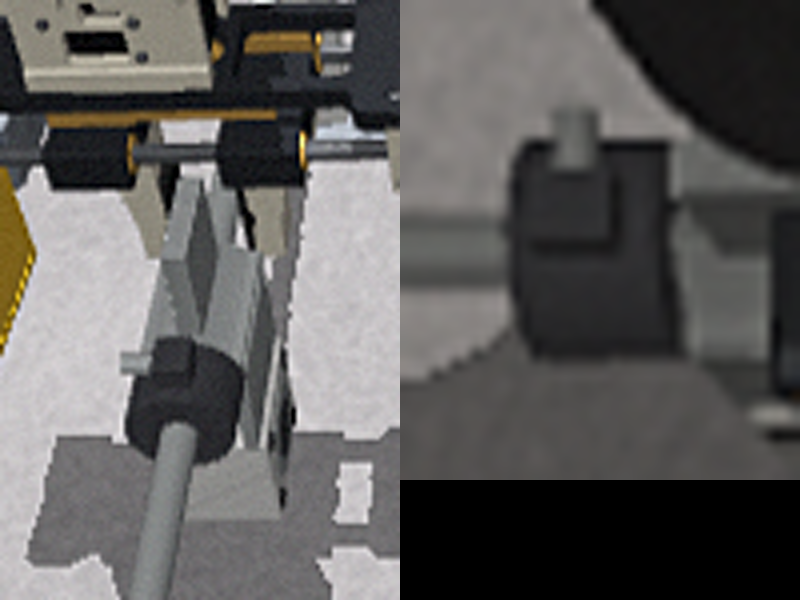

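>>> step_arm(rows=[[[-0.4, 0, 0.05, 0, 0, 0, 0], [-0.4, 0, 0, 0, 0, 0, 0]]])

```text
clock: 18.32
tool_pos: [0.6282, 0.0777, 0.1771]
orientation: [-90.0, 0.0, 91.9]
force: [1.2, -4.8, 0.6]
opening: 0.0263
```

>>> step_arm(rows=[[[-0.4, 0, 0.05, 0, 0, 0, 0], [-0.4, 0, 0, 0, 0, 0, 0]]])

```text
clock: 18.58
tool_pos: [0.6282, 0.0782, 0.1771]
orientation: [-90.0, 0.0, 91.9]
force: [0.3, -4.8, 2.2]
opening: 0.0263
```

>>> step_arm(rows=[[[-0.4, 0, 0.05, 0, 0, 0, 0], [-0.4, 0, 0, 0, 0, 0, 0]]])

```text
clock: 18.82
tool_pos: [0.6282, 0.0787, 0.1771]
orientation: [-90.0, -0.0, 91.9]
force: [1.0, -5.1, 2.3]
opening: 0.0262
```

```bash
python3 - <<'E'
from h import *
o=ctrl.get_obs();print(o["clock"],o["tool_pos"],o["force"],o["moment"])
t=ctrl.snapshot("top"); s=ctrl.snapshot("side"); cv2.imwrite("pics/t10.png",t); cv2.imwrite("pics/s10.png",s)
g=cv2.cvtColor(t,6)
for v in(130,133,136,139,142,144,146): print(v,g[v,162:190])
E
```

```text
18.825 [0.62815277 0.07871094 0.17706576] [ 0.99191959 -5.13712826  2.31689378] [-1.61888205 -0.22394819 -0.03516679]
130 [130 130 128 131  89  30  36  40  74 106 107  92  64  35  39  39  38  37
  42  87 104 103 104 103  85  64  44  21]
133 [124 124 129 105  32  37  46  45  46  44  44  46  46  46  23  37  46  43
  46  82 103  97  94  93  96  94  95  98]
136 [101 104 107  84  41  42  47  48  46  47  47  47  47  47  25  39  50  48
  37  43  91  59  54  55  56  55  55  57]
139 [102 103 104  87  40  38  31  26  29  28  28  27  28  25  29  42  49  47
  39  38 103  98  96  79  53  51  54  53]
142 [75 76 77 68 37 45 45 45 46 46 46 46 45 45 47 46 45 45 41 31 82 94 91 92
 92 92 92 94]
144 [121 124 123 119  41  38  43  44  44  44  44  43  43  43  44  42  44  43
  41  31  65  98  93  92  92  94  93  95]
146 [131 136 136 132  73  33  39  40  41  41  40  40  40  40  42  40  42  40
  38  34  63 102  97  96  96  95  96 101]
```

>>> step_arm(rows=[[[-0.4, 0, 0.05, 0, 0, 0, 0], [-0.4, 0, 0, 0, 0, 0, 0]]])

```text
clock: 19.18
tool_pos: [0.6281, 0.0791, 0.1771]
orientation: [-90.0, 0.0, 91.9]
force: [0.8, -5.0, 2.3]
opening: 0.0261
```

>>> step_arm(rows=[[[-0.4, 0, 0.05, 0, 0, 0, 0], [-0.4, 0, 0, 0, 0, 0, 0]]])

```text
clock: 19.42
tool_pos: [0.6281, 0.0792, 0.1771]
orientation: [-90.0, 0.0, 91.9]
force: [1.0, -6.8, 1.7]
opening: 0.0262
```

The tool stalls at y = 0.0792, as predicted, and the force steps up to 6.8 N: contact. I hold there.

>>> step_arm(rows=[[[-0.4, 0, 0, 0, 0, 0, 0], [-0.4, 0, 0, 0, 0, 0, 0], [-0.4, 0, 0, 0, 0, 0, 0], [-0.4, 0, 0, 0, 0, 0, 0], [-0.4, 0, 0, 0, 0, 0, 0], [-0.4, 0, 0, 0, 0, 0, 0], [-0.4, 0, 0, 0, 0, 0, 0], [-0.4, 0, 0, 0, 0, 0, 0]]])

```text
clock: 20.42
tool_pos: [0.6281, 0.0792, 0.1771]
orientation: [-90.0, 0.0, 91.9]
force: [1.1, -7.0, 2.9]
opening: 0.0263
```

```bash
python3 - <<'E'
from h import *
o=ctrl.get_obs();print(o["clock"],o["tool_pos"],o["force"],o["moment"])
t=ctrl.snapshot("top"); cv2.imwrite("pics/t11.png",t)
g=cv2.cvtColor(t,6)
for v in(133,136,139,144,146): print(v,g[v,162:190])
E
```

```text
20.425 [0.62810016 0.07919458 0.17706919] [ 1.07370264 -7.02612224  2.92780586] [-2.35580062 -0.33710675 -0.10821715]
133 [124 125 129 105  33  39  45  46  45  44  43  45  47  46  25  37  46  42
  51 109 100  94  93  94  96  94  95  99]
136 [101 104 108  84  41  43  46  47  47  46  46  45  48  47  23  41  49  47
  37  49  84  58  54  53  55  55  55  57]
139 [102 104 105  87  41  40  31  30  28  29  29  28  28  24  28  40  48  46
  42  63 101  96  95  67  51  52  53  54]
144 [121 124 125 121  39  39  43  43  44  43  43  43  44  44  42  43  43  45
  41  32  82  96  94  92  92  92  93  96]
146 [132 138 135 118  74  33  40  41  40  39  40  41  40  40  41  41  40  40
  38  35  67 101  96  97  95  96  95 100]
```

It held steady for 1 s at 7 N, below the 12 N slip force, and the collar edges have not changed. I back off gently and rise clear.

>>> step_arm(rows=[[[-0.4, 0, -0.1, 0, 0, 0, 0], [-0.4, 0, -0.3, 0, 0, 0, 0], [-0.4, 0.02, -0.8, 0, 0, 0, 0], [-0.4, 0.05, -2, 0, 0, 0, 0], [-0.4, 0.05, -2, 0, 0, 0, 0], [-0.4, 0, -2, 1, 0, 0, 0], [-0.4, 0, 0, 4, 0, 0, 0], [-0.4, 0, 0, 5, 0, 0, 0], [-0.4, -3, -4, 0, 0, 0, 0], [-0.4, -5, -4, 0, 0, 0, 0], [-0.4, -5, -4, 0, 0, 0, 0], [-0.4, 0, 0, 0, 0, 0, 0]]])

```text
clock: 21.98
tool_pos: [0.4988, -0.1133, 0.2789]
orientation: [-90.1, -0.0, 91.8]
force: [1.5, 0.6, 0.8]
opening: 0.0263
```

```bash
python3 - <<'E'
from h import *
o=ctrl.get_obs();print(o["clock"],o["tool_pos"],o["force"])
t=ctrl.snapshot("top"); s=ctrl.snapshot("side"); cv2.imwrite("pics/t12.png",t); cv2.imwrite("pics/s12.png",s)
g=cv2.cvtColor(t,6)
for v in(133,136,139,144,146): print(v,g[v,162:190])
c=np.zeros((600,800,3),np.uint8)
c[:600,:400]=cv2.resize(s[170:320,140:240],None,fx=4,fy=4,interpolation=2); c[:420,400:800]=cv2.resize(t[110:194,150:230],None,fx=5,fy=5,interpolation=2)
cv2.imwrite("pics/c12.png",c)
E
```

```text
21.975 [ 0.49882705 -0.11333615  0.27894765] [1.50992857 0.58050127 0.83762005]
133 [103 103 103 103 102 103 103 104 103 103 103 103 103 103 103 103 103 103
 103 104 104 104 105 104 102  98 126 224]
136 [104 103 103 102 104 104 104 104 104 104 104 105 104 104 104 106 105 106
 105 106 104 106 106 105 105  99 108 213]
139 [105 105 105 104 105 105 105 105 105 105 105 105 105 105 106 105 105 106
 105 106 106 107 106 107 107 102 104 180]
144 [106 106 106 107 107 107 108 107 108 108 108 108 109 108 108 109 109 108
 108 109 109 109 110 109 110 109 104 122]
146 [108 107 108 108 108 109 109 110 109 109 109 109 110 111 112 111 111 111
 110 111 111 112 111 111 111 110 106 110]
```

View pics/c12.png

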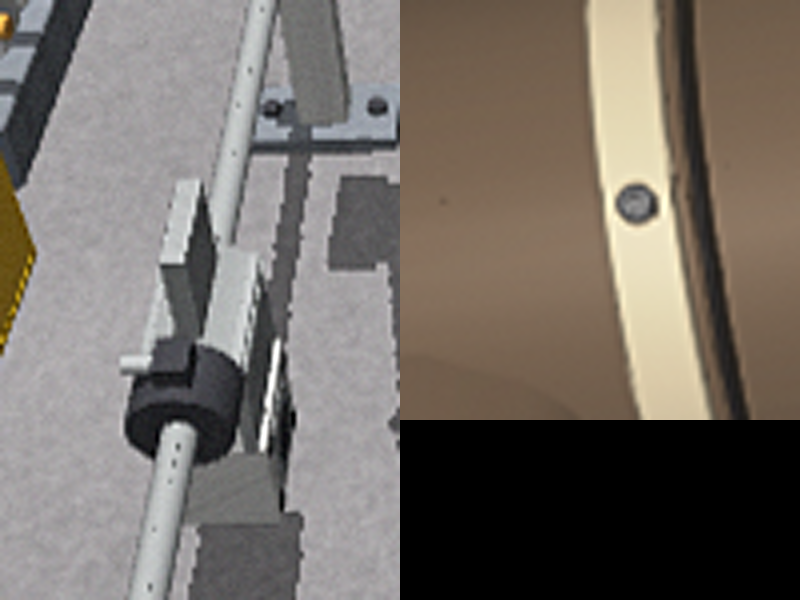

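The side view shows the carrier hanging upright against the collar, but the arm blocks the top view. I move it aside for a last check.

>>> step_arm(rows=[[[-0.4, 0, -5, 0, 0, 0, 0], [-0.4, 0, -5, 0, 0, 0, 0], [-0.4, -1, -5, 0, 0, 0, 0], [-0.4, -1, -5, 0, 0, 0, 0], [-0.4, -1, -5, 0, 0, 0, 0], [-0.4, -1, -5, 0, 0, 0, 0], [-0.4, 0, 0, 0, 0, 0, 0], [-0.4, 0, 0, 0, 0, 0, 0]]])

```text
clock: 23.08
tool_pos: [0.4622, -0.4106, 0.2764]
orientation: [-90.0, -0.0, 91.9]
force: [0.7, 1.2, 0.2]
opening: 0.0263
```

```bash
python3 - <<'E'
from h import *
o=ctrl.get_obs();print(o["clock"],o["tool_pos"],o["force"])
t=ctrl.snapshot("top"); s=ctrl.snapshot("side"); cv2.imwrite("pics/t13.png",t); cv2.imwrite("pics/s13.png",s)
g=cv2.cvtColor(t,6)
for v in(133,136,139,144,146): print(v,g[v,162:190])
c=np.zeros((600,800,3),np.uint8)
c[:330,:]=cv2.resize(t[100:265,100:500],(800,330)); c[330:594,:288]=cv2.resize(s[110:198,270:366],None,fx=3,fy=3)
c[330:600,300:800]=cv2.resize(t[118:172,155:255],None,fx=5,fy=5,interpolation=2)
cv2.imwrite("pics/c13.png",c)
E
```

```text
23.075 [ 0.4621988  -0.41061459  0.27641963] [0.65378679 1.23742513 0.17649941]
133 [137 137 142 122  69  68  82  81  80  79  79  80  83  83  28  48  82  72
  93 196 175 168 164 165 169 166 167 176]
136 [125 128 136 110  79  75  82  84  84  83  84  84  86  85  30  54  91  85
  63  63 136  76  63  68  69  69  68  68]
139 [188 188 189 157  71  65  43  36  37  36  35  36  34  32  34  52  89  85
  67  72 180 172 168  99  56  60  62  62]
144 [130 133 133 130  69  69  73  73  75  75  75  74  74  76  74  73  76  76
  71  50 141 167 163 161 162 163 162 162]
146 [145 149 147 143 102  59  65  67  68  66  68  70  67  67  69  69  69  68
  63  53 110 179 170 169 168 168 169 172]
```

View pics/c13.png

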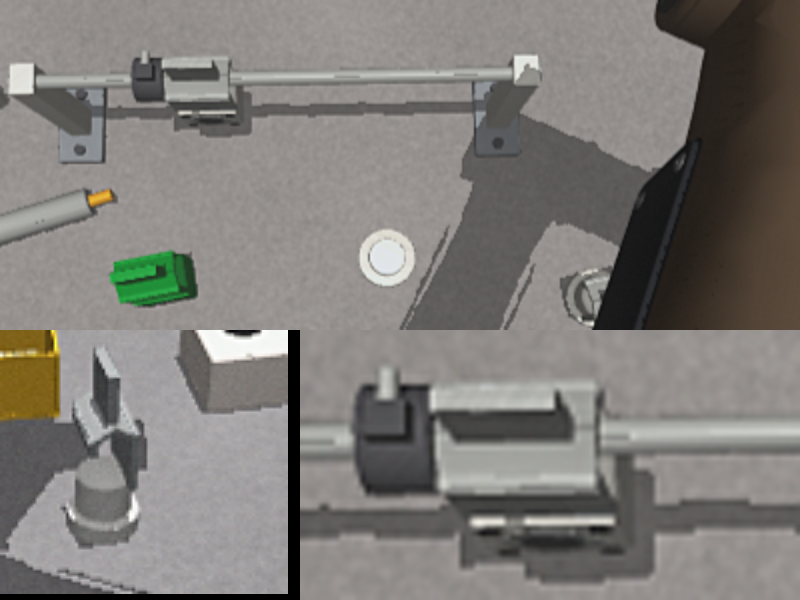

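The carrier end sits flush at the collar, in the same columns as while pressed. The collar edges (165 and 181) match the first picture, and the round carrier is standing untouched.

```bash
python3 -c "
from plant import ctrl
print(ctrl.close_job(), ctrl.get_obs()['clock'])"
```

```text
the job is handed in; nothing more can be done
the job is handed in; nothing more can be done
```

The square carrier is hanging freely on the rail up against the collar, and the job was handed in at about 23 s. I hooked it on the right-hand half, let go, and slid it left. I then held it pressed against the collar for 1 s and moved the arm well clear.

- **Final picture:** the carrier sits flush with the collar, in the same pixel columns as while pressed. The collar's edges match the first picture within a fraction of a pixel. The round carrier is still standing.
- **Push:** my first push, on the grip tab, tipped the carrier slightly (about 6 N), so I backed off and pushed at bar height instead.
- **Force:** the sliding force crept up from about 2 N to 5 N over the last centimetre before contact, and I did not find out why. The final hold read 7 N on the tool, below the collar's 12 N slip force, so the press on the collar itself was probably only about 2 N.

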